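Fold up the chisel rack's cover and press its label holder home behind the lip

ROBOT

A 6-joint arm with a two-finger parallel gripper is mounted at the origin on a cart in front of the work surface, level with it; the furniture and walls round the work are solid. World frame = base frame: x ahead of the robot, y to its left, z up, the work surface at z = 0. Lengths are in m, angles in rad, forces in N, time in s.
With the tool pointing down it reaches from about 0.4 to 0.825 m from the base axis. Payload 7 kg.
Tool frame: the origin (TCP) lies between the finger pads; the fingertips stand 19 mm ahead of it and the grasp point (between the pads) is the TCP; z points along the fingers, y is the line along which they close (so a half turn about z gives the same grasp; the last joint's range is limited). The gripper opens to 85 mm and grips with 20 to 120 N. Pads are 22 mm wide; open, the fingers measure 114 mm over their backs; the gripper's body (76 mm by 85 mm) begins 54 mm behind the grasp point. The pads swing forward as they close: fully open they stand 13 mm farther back than shut.
Start: joints at [-1.058, 0.359, 0.012, 0, -1.224, -0.288], TCP at [0.15, -0.658, 0.213] pointing down, gripper open.
Joint ranges: [-3.07, 3.07], [-1.43, 2.12], [-1.02, 1.25], [-3.03, 1.67], [-3.05, -0], [-3.03, 3.03]. Speed limits (rad/s): [2.39, 2.39, 3.01, 3.14, 3.14, 3.14].

INTERFACE

Orientations are given as a 3x3 rotation matrix whose columns are the frame's x, y, z axes.
In Python, from bench import manip, imaging gives the robot as it stands.
- The arm moves only by the tool jog_arm, called after "Emit:" by a JSON object that holds its "method" and its "body". Schema: {"type":"object","properties":{"segments":{"type":"object","properties":{"increments":{"type":"array","items":{"type":"array","items":{"type":"number"},"minItems":5,"maxItems":5},"minItems":1,"maxItems":12}},"additionalProperties":false,"required":["increments"]},"only":{"type":"string"},"quiet":{"type":"boolean"},"lines":{"type":"string"}},"required":["segments"],"additionalProperties":false}. segments is an object whose key "increments" holds a list of rows, 1 to 12 of them, each of 5 numbers: the opening from 0.0 (shut) to 1.0 (fully open), then dx, dy, dz in m, then a turn about the tool's z in rad; each row is the pose to reach, as a shift and turn from the pose commanded when the call began, along the tool's axes at that moment; what a row does not reach only later rows make up. A row lasts 1/12 s, in which the tool goes at most 0.0417 m and 0.125 rad, less where a joint would pass 70% of its speed; a pose out of reach is approached as far as the arm can. The fingers move at their own pace and stop on an object; the grip force is fixed at half the most. Time passes only in rows, so rows that do not move let the fingers close. The tool returns the time, the measured TCP pose, the force, the opening and the grip force at its end. only (a regular expression) keeps the lines of the reply that match it, lines (a string "A,B") keeps lines A to B, and quiet returns only ok. Input that does not fit is refused with a message, and nothing moves.
- manip.state(): the state, without advancing time (a new reading comes with each control period).
- imaging.read_camera(name): name is "side" or "top" or "wrist"; returns the picture (384x512x3 uint8, blue, green, red); there is no depth.
- imaging.calibration(name): a dict with "mtx" (3x3 intrinsics, pixels), "xyz" and "rotation" of the camera in the world; the wrist camera has in their place "mount" (4x4, takes a point from camera to tool coordinates, whose origin is the TCP and whose axes are the flange's). Camera axes: x right, y down, z forward; pixel columns grow to the right and rows downward; lengths in m; the calibration is good to about 2 mm. A picture is of the moment at which its call begins: read the wrist's pose just before it. calibration takes no time and is no camera call.
- manip.close_job(): hands the job in; it is judged then, once.
The state is a dict: "t": time; "joint_positions": joint angles; "qd": joint speeds; "joint_efforts": joint torques, N m; "eef_pos": TCP position; "eef_rot": TCP orientation; "ft_force": force on the tool from outside, world axes, zero at the start; "torque": the same for the moment, N m; "width": opening from 0.0 (shut) to 1.0 (fully open); "finger_force": force on a finger pad.
Only numpy, scipy, OpenCV 4.12 (cv2) and the standard library are available. Lean on these libraries where they do the work, as an engineer would, in place of code of your own. Each camera call takes 0.05 s, during which the arm holds its last target. There are 200 camera calls.

TASK

Fold the half-open cover of the chisel rack up until it stands upright, square to the bench; its stiff hinge keeps it there. Then take the label holder out of the slotted wooden block by its black head, push its foot straight down behind the sprung steel lip on the cover, centred along the lip and with its label to the front, until it is fully home against the rubber strip, and finish still gripping it and pressing it home so that I can pin it. Do not knock the masking tape, the whetstone or the wooden wedge about.

Things in the scene. Friction and masses are not known exactly. Their poses are not given: they have to be found in the camera images.
- rack: Chisel rack, fixed: open plywood tray 150 deep (x) x 230 wide (y) mm, base 12 thick, cheeks 42 high along both sides (63 at the hinge), three chisels fixed inside below 50 mm. Origin: centre of its underside; its open front faces its -x. The cover's hinge axis runs along y at x = +60, z = 52 mm.
- cover (a joint): Hinge angle of the cover (rad): 0 = level over the chisels, 1.571 = upright, limit 2.3. Plywood panel 208 wide, 10 thick, 150 mm from hinge to free edge; starts half open. Stiff friction hinge (0.6 N m, about 4 N at the free edge): it stays where it is left; push the free edge from the front with closed fingers.
- cover_edge (a point): Point on the cover's free edge, at the inner face (the one that looks to the robot when upright), 80 mm to the +y side of the middle: a place to push at, clear of the lip. Turns with the cover; axes as seat.
- seat (a point): Bottom of the pocket behind the lip: middle of the unpressed rubber strip, 2 mm off the cover's inner face, 112 mm from the hinge, 38 inside the free edge. Axes turn with the cover: +x along it to the hinge (straight down when upright; the way the foot goes in), y along the lip, +z into the cover. The holder's origin comes here.
- mouth (a point): In the mouth between lip and cover, 38 mm above seat, level with the cover's free edge, 4 mm off its face; axes as seat. The lip is a spring steel strip 100 mm long (y), 30 mm high, then flared to a mouth about 10 mm wide. Just below the flare it stands 2.6 mm off the face and yields to the 4 mm foot with a few N.
- strip (a joint): How far the rubber strip under the foot is pressed (m): 0 = unpressed, 0.004 = fully home. 2 N starts it, 10 N presses it fully home; friction of the lip adds a few N. It pushes back when the holder is let go.
- block: Wooden block, fixed, 60 (x) x 104 (y) x 34 (z) mm, origin at the centre of its underside, two kerfs along its y, 83 mm long, 5.2 wide, 24 deep, at x = -10 and +10 mm. The holder stands in the one at x = -10; the other is empty.
- holder: Label holder: upright aluminium plate 80 wide (y) x 4 thick (x), lowest 6 mm thinned to 2.2; label on its -x side; black plastic head 12 thick (x) x 64 (y), at z = 74 to 100 mm: grip it across its thickness. Origin: middle of the foot's lower edge; z up. 60 to 120 g.
- label (a point): Middle of the label, on the holder's -x side, 53 mm above its foot; 3 mm from mid-thickness.
- tape: Roll of masking tape lying flat, 108 mm across, 25 high; bystander. Origin: centre of the underside.
- whetstone: Whetstone lying flat, 48 x 150 x 24 mm; bystander. Origin: centre of the underside.
- wedge: Wooden wedge lying flat, 24 x 65 x 14 mm; bystander. Origin: centre of the underside.
Not all that is in view belongs to the job. Of the things shaped like the holder, the aluminium one is meant.

How it is judged:
On the way, in this order (a step that is already met when the one before it is completed fails the run):
1. the cover stands upright (within 0.1 rad) while the holder is still in its block (value of joint cover between 1.471 and 1.671 rad and distance of holder from where it was at the start of the episode below 0.03 m), for 0.3 s.
2. the holder's foot has entered behind the lip, at least 20 mm past the mouth (y of holder in the frame of seat between -0.01 and 0.01 m and z of holder in the frame of seat between -0.005 and 0.005 m and x of holder in the frame of seat above -0.018 m), for 0.05 s.
At the end, for the whole second after the job is handed in: Cover upright within 0.1 rad; foot behind the lip, label to the front, centred within 10 mm, parallel to the cover within 0.1 rad; the fingers still on the holder (over 3 N), keeping the rubber strip pressed over 2.5 of its 4 mm, at rest, through the last second (value of joint cover between 1.471 and 1.671 rad and y of holder in the frame of seat between -0.01 and 0.01 m and z of holder in the frame of seat between -0.005 and 0.005 m and x of holder in the frame of seat above 0.0015 m and z of label in the frame of seat below 0 m and value of joint strip above 0.0025 m and angle between the z axis of holder and the x axis of seat, either way round below 0.1 rad and contact force between the fingers and holder above 3 N and linear speed of holder below 0.02 m/s and contact force between holder and block below 0.1 N); the arm keeps its last pose, push and grip.
It fails at once if a bystander (tape, whetstone or wedge) was pushed more than 30 mm (distance of any of tape, whetstone, wedge from where it was at the start of the episode above 0.03 m).
It also fails if it takes over 59 s, if anything falls off the work surface, if the arm or the gripper's body presses on something with over 40 N, if the wrist force passes 120 N, or if a joint passes its speed limit or range.

## Working session

There is one attempt and no reset: what is moved stays moved. The work goes in short steps, Python scripts to look and compute and a tool call to move; the robot and the scene stay as the last step left them, time stands still between calls to the robot, and variables do not carry over. Pictures are saved under pics/ and viewed, at most 10 in all, crops included, and the job is handed in when it is done.

```bash
mkdir -p pics; ls; python3 - <<'E'
from bench import manip, imaging
import cv2, numpy as np
np.set_printoptions(precision=4,suppress=True)
for n in("top","side"):
    cv2.imwrite(f"pics/{n}0.png",imaging.read_camera(n)); c=imaging.calibration(n); print(n,c)
print(imaging.calibration("wrist")); s=manip.state(); print(s)
E
```

```text
pics
top {'mtx': array([[455.4717,   0.    , 260.2333],
       [  0.    , 455.4717, 189.7501],
       [  0.    ,   0.    ,   1.    ]]), 'xyz': array([0.2897, 0.3911, 1.0115]), 'rotation': array([[ 0.0235, -0.9819,  0.1879],
       [-0.9994, -0.0181,  0.0306],
       [-0.0267, -0.1885, -0.9817]])}
side {'mtx': array([[373.166 ,   0.    , 257.9085],
       [  0.    , 373.166 , 195.4752],
       [  0.    ,   0.    ,   1.    ]]), 'xyz': array([0.2196, 1.1688, 0.4026]), 'rotation': array([[-0.9478, -0.1134,  0.2982],
       [-0.319 ,  0.35  , -0.8808],
       [-0.0045, -0.9299, -0.3679]])}
{'mtx': array([[304.954 ,   0.    , 254.5906],
       [  0.    , 304.954 , 194.6997],
       [  0.    ,   0.    ,   1.    ]]), 'mount': array([[-0.0003, -0.9444, -0.3287,  0.0846],
       [ 1.    , -0.0005,  0.0004,  0.0004],
       [-0.0006, -0.3287,  0.9444, -0.1615],
       [ 0.    ,  0.    ,  0.    ,  1.    ]])}
{'t': 0.1, 'joint_positions': array([-1.0579,  0.3593,  0.0112, -0.0003, -1.2241, -0.2881]), 'qd': array([ 0.0005, -0.0018,  0.0025, -0.0001, -0.0006, -0.0007]), 'joint_efforts': array([ -0.0019, -58.4766,  29.4111,   6.9547,  -0.0032,  -0.    ]), 'eef_pos': array([ 0.1504, -0.6576,  0.2125]), 'eef_rot': array([[-0.9749, -0.2228, -0.0005],
       [-0.2228,  0.9749,  0.0014],
       [ 0.0002,  0.0015, -1.    ]]), 'ft_force': array([ 0.1452, -0.2453, -0.4308]), 'torque': array([ 0.0126, -0.0135, -0.0125]), 'finger_force': 0.0, 'width': 1.0019373208483362}
```

View pics/top0.png

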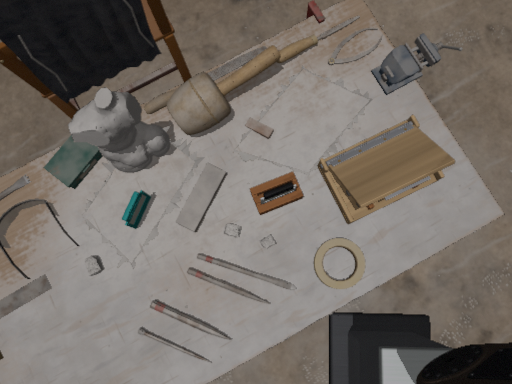

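View pics/side0.png

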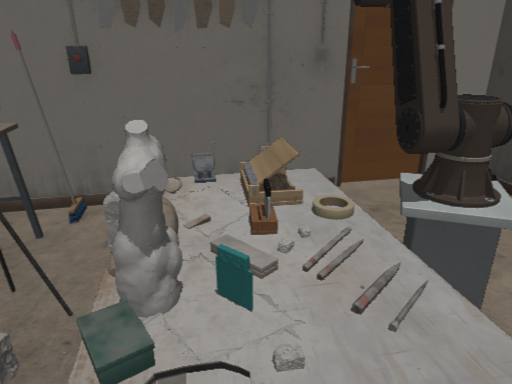

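The top view shows the rack at (385,165), the brown block with a black-headed holder at (277,192), the tape at (340,262), the whetstone at (202,195) and the wedge at (260,128). Candidates for the holder are the black-headed plate in the block at (277,192) top / (267,195) side, and the teal look-alike at (137,208) top / (234,275) side. I choose the one in the block and check it in a close crop.

```bash
python3 - <<'E'
import cv2
a=cv2.imread("pics/top0.png")[105:235,240:460]
cv2.imwrite("pics/c1.png",cv2.resize(a,None,fx=3.6,fy=3.6,interpolation=cv2.INTER_CUBIC))
b=cv2.imread("pics/side0.png")[130:240,235:345]
cv2.imwrite("pics/c2.png",cv2.resize(b,None,fx=5,fy=5,interpolation=cv2.INTER_CUBIC))
E
```

```text
(no output)
```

View pics/c1.png

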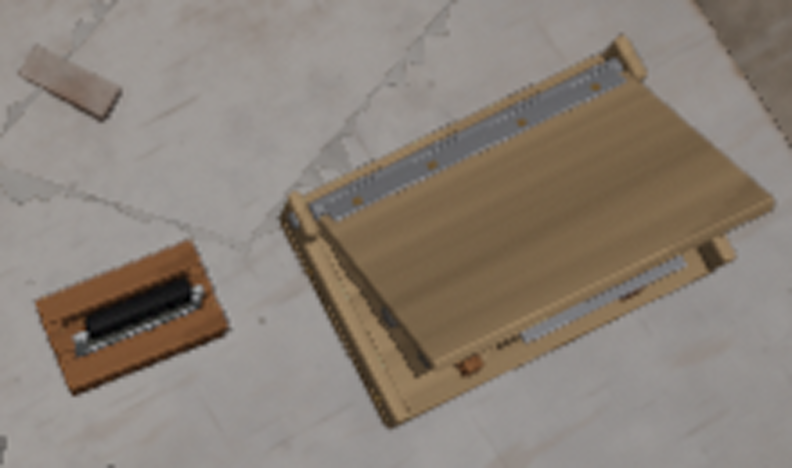

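View pics/c2.png

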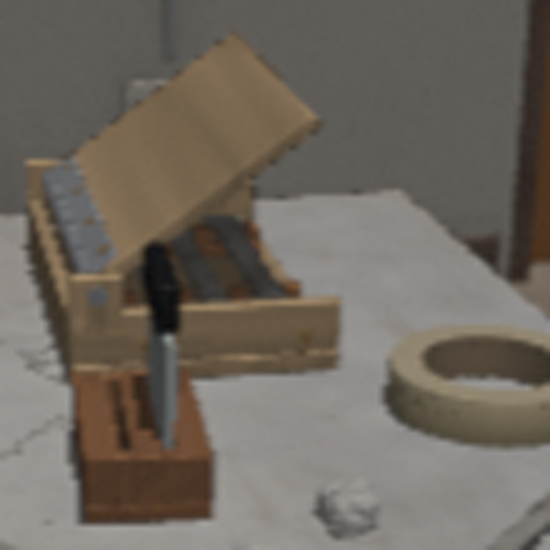

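The crops confirm the aluminium plate with a black head, standing in the kerf nearer the robot, with its label side toward the robot. Next I triangulate and fit the block and rack.

```bash
cat > h.py <<'E'
from bench import manip, imaging
import cv2, numpy as np
from scipy.optimize import least_squares
np.set_printoptions(precision=4,suppress=True)
C={n:imaging.calibration(n) for n in("top","side")}
def proj(n,P,c=None):
    c=c or C[n]; p=(np.atleast_2d(P)-c["xyz"])@c["rotation"]; q=p@c["mtx"].T; return q[:,:2]/q[:,2:]
def onz(n,uv,z,c=None):
    c=c or C[n]; uv=np.atleast_2d(uv).astype(float)
    d=np.c_[uv,np.ones(len(uv))]@np.linalg.inv(c["mtx"]).T@c["rotation"].T
    return c["xyz"]+d*((z-c["xyz"][2])/d[:,2])[:,None]
def wristcam(s):
    T=np.eye(4);T[:3,:3]=s["eef_rot"];T[:3,3]=s["eef_pos"];M=T@imaging.calibration("wrist")["mount"]
    return dict(mtx=imaging.calibration("wrist")["mtx"],xyz=M[:3,3],rotation=M[:3,:3])
def pose(p,L):
    c,s=np.cos(p[2]),np.sin(p[2]); L=np.atleast_2d(L); return np.c_[p[0]+c*L[:,0]-s*L[:,1],p[1]+s*L[:,0]+c*L[:,1],L[:,2]]
t1=lambda u:np.array(u)/3.6+[240,105]-.36
t2=lambda u:np.array(u)/5+[235,130]-.4
E
python3 - <<'E'
from h import *
# block
B=t1([(37,300),(190,240),(230,328),(75,393)]); P=onz("top",B,.034); print("block z34",P, [np.linalg.norm(P[i]-P[(i+1)%4]) for i in range(4)])
h=t1([(88,325),(190,285)]); print("head z100",onz("top",h,.1))
tri=lambda a,b:least_squares(lambda X:np.r_[proj("top",X)[0]-a,proj("side",X)[0]-b],[.5,.2,.1])
for nm,a,b in[("free+y",(432,365),(322,122)),("free-y",(775,203),(235,35)),("hinge+y outer",(325,218),(115,272)),("headtop",(190,290),(152,246)),("post+y",(292,197),(72,280)),("front bottom +y",(392,427),(337,372))]:
    r=tri(t1(a),t2(b)); print(nm,r.x,r.cost)
print("tape",onz("top",(340,262),.025),"whet",onz("top",(202,195),.024),"wedge",onz("top",(260,128),.014))
E
```

```text
block z34 [[0.4803 0.4443 0.034 ]
 [0.5194 0.3518 0.034 ]
 [0.4652 0.3271 0.034 ]
 [0.4238 0.4198 0.034 ]] [np.float64(0.1003947885812645), np.float64(0.0595010350391194), np.float64(0.10156448987490142), np.float64(0.06158889246825345)]
head z100 [[0.4536 0.4115 0.1   ]
 [0.4777 0.3542 0.1   ]]
free+y [0.4264 0.2262 0.1413] 0.982772834379756
free-y [0.5206 0.0405 0.1412] 0.06045134860084049
hinge+y outer [0.5261 0.2727 0.0618] 0.6510081171350576
headtop [0.4747 0.3548 0.108 ] 0.6475561307707515
post+y [0.5405 0.2926 0.0619] 0.033543275565520926
front bottom +y [ 0.4109  0.2246 -0.0014] 0.08105987317120224
tape [[0.3249 0.2482 0.025 ]] whet [[0.4645 0.5504 0.024 ]] wedge [[0.6246 0.4262 0.014 ]]
```

```bash
cat >> h.py <<'E'
def shift(target,yaw=None):
    "tool-axes shift to world TCP target; turn that brings tool y to angle yaw (y=(-sin,cos)), mod pi"
    s=manip.state(); R=s["eef_rot"]; d=R.T@(np.array(target)-s["eef_pos"]); t=0
    if yaw is not None:
        a=np.arctan2(-R[0,1],R[1,1]); t=-((yaw-a+np.pi/2)%np.pi-np.pi/2)
    print("shift",d,"turn",round(t,3),"len",np.linalg.norm(d)); return d
RK=np.array([.528,.156,.475])
E
```

Emit:
{"method": "jog_arm", "body": {"segments": {"increments":[[0, -0.384, 0.333, -0.03, -0.25], [0, -0.384, 0.333, -0.03, -0.25], [0, -0.384, 0.333, -0.03, -0.25], [0, -0.384, 0.333, -0.03, -0.25], [0, -0.384, 0.333, -0.03, -0.25], [0, -0.384, 0.333, -0.03, -0.25], [0, -0.384, 0.333, -0.03, -0.25], [0, -0.384, 0.333, -0.03, -0.25], [0, -0.384, 0.333, -0.03, -0.25], [0, -0.384, 0.333, -0.03, -0.25], [0, -0.384, 0.333, -0.03, -0.25], [0, -0.384, 0.333, -0.03, -0.25]]}}}

```text
t: 1.1
eef_pos: [0.4457, -0.2532, 0.2429]
eef_rot: [[-0.889, -0.457, 0.0], [-0.457, 0.889, 0.0], [-0.0, 0.0, -1.0]]
ft_force: [1.1, -1.0, 0.0]
width: 0.002
finger_force: 0.0
```

```bash
python3 - <<'E'
from h import *
print(manip.state()["joint_positions"])
shift(pose(RK,[-.100,.08,.24])[0],.475); print(pose(RK,[-.1,.08,.24]))
E
```

```text
[-0.1332  0.0698 -0.2933 -0.0002 -1.2075 -0.9628]
shift [-0.1602  0.4063  0.003 ] turn -0.0 len 0.4367198392210189
[[0.4025 0.1814 0.24  ]]
```

Emit:
{"method": "jog_arm", "body": {"segments": {"increments":[[0, -0.16, 0.406, 0.003, 0], [0, -0.16, 0.406, 0.003, 0], [0, -0.16, 0.406, 0.003, 0], [0, -0.16, 0.406, 0.003, 0], [0, -0.16, 0.406, 0.003, 0], [0, -0.16, 0.406, 0.003, 0], [0, -0.16, 0.406, 0.003, 0], [0, -0.16, 0.406, 0.003, 0], [0, -0.16, 0.406, 0.003, 0], [0, -0.16, 0.406, 0.003, 0], [0, -0.16, 0.406, 0.003, 0], [0, -0.16, 0.406, 0.003, 0]]}}}

```text
t: 2.1
eef_pos: [0.4014, 0.1825, 0.2394]
eef_rot: [[-0.888, -0.461, -0.0], [-0.461, 0.888, -0.0], [0.0, 0.0, -1.0]]
ft_force: [0.3, -0.4, 0.5]
width: -0.001
finger_force: 0.0
```

Emit:
{"method": "jog_arm", "body": {"segments": {"increments":[[0, 0, 0, 0.035, 0], [0, 0, 0, 0.07, 0], [0, 0, 0, 0.103, 0], [0, 0, 0, 0.103, 0]]}}}

```text
t: 2.43
eef_pos: [0.3984, 0.1759, 0.1313]
eef_rot: [[-0.89, -0.456, -0.008], [-0.456, 0.89, -0.006], [0.01, -0.002, -1.0]]
ft_force: [-0.1, -0.5, -0.5]
width: 0.001
finger_force: 0.0
```

```bash
python3 - <<'E'
from h import *
s=manip.state(); print(s["joint_positions"])
cv2.imwrite("pics/s1.png",cv2.resize(imaging.read_camera("side")[110:240,220:380],None,fx=4,fy=4,interpolation=cv2.INTER_CUBIC))
print(shift(pose(RK,[.055-.011,.08,.19])[0]))
E
```

```text
[ 0.87    0.0393 -0.6009 -0.0023 -0.9403 -1.966 ]
shift [-0.1478  0.0028 -0.0564] turn 0 len 0.15816160892159048
[-0.1478  0.0028 -0.0564]
```

View pics/s1.png

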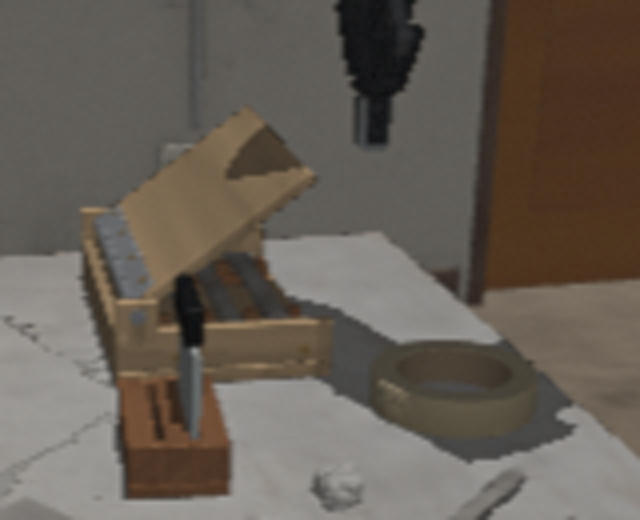

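The side view shows the fingertip at crop (372,147), which looks higher and farther than expected. I check it against the projection.

```bash
python3 - <<'E'
from h import *
s=manip.state(); p=s["eef_pos"]; print(s["t"],p)
print((proj("side",p+s["eef_rot"][:,2]*.019)-[220,110])*4)
print((proj("side",pose(RK,[[-.06,.104,.14],[-.06,-.104,.14],[-.06,.08,.14]]))-[220,110])*4)
E
```

```text
2.4833 [0.4001 0.177  0.1346]
[[363.5279 196.3962]]
[[312.1712 175.0662]
 [246.9861 106.8378]
 [303.3963 165.8816]]
```

```bash
python3 - <<'E'
from h import *
a=imaging.read_camera("side"); b=cv2.resize(a[110:240,220:380],None,fx=4,fy=4,interpolation=cv2.INTER_CUBIC)
w=imaging.read_camera("wrist"); w=cv2.resize(w,None,fx=.9,fy=.9)
o=np.zeros((560,800,3),np.uint8); o[:260,:320]=b[::2,::2]; o[200:546,330:791]=w; cv2.imwrite("pics/s2.png",o)
s=manip.state();print(s["t"],s["eef_pos"],s["joint_positions"])
E
```

```text
2.5833 [0.4026 0.1792 0.1381] [ 0.8699  0.0334 -0.5904  0.001  -0.9466 -1.9662]
```

View pics/s2.png

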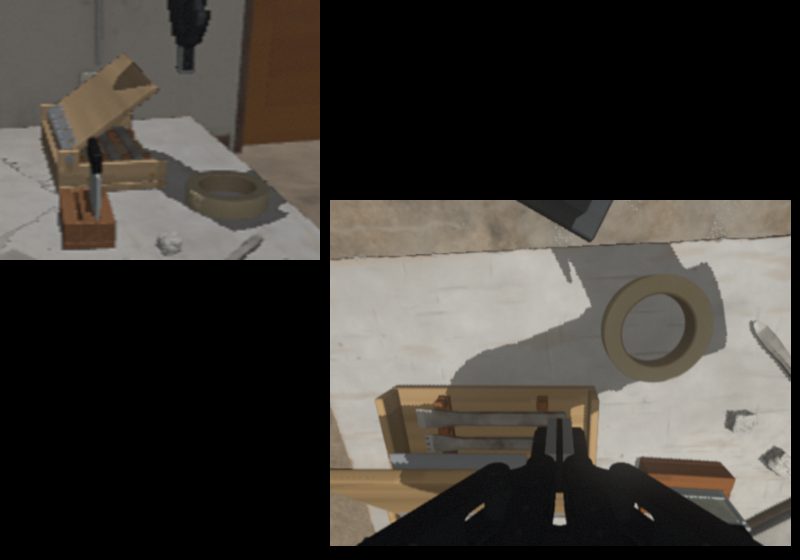

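```bash
python3 - <<'E'
from h import *
s=manip.state(); c=wristcam(s); R=s["eef_rot"];p=s["eef_pos"]
for z in(-.02,0,.019): print(z,proj("w",p+R[:,2]*z,c)*.9+[330,200], proj("side",p+R[:,2]*z))
# tray front bottom and front top corners as seen
F=pose(RK,[[-.075,.115,.042],[-.075,-.115,.042],[-.075,.115,0],[-.075,-.115,0]])
print(proj("w",F,c)*.9+[330,200]); print(proj("side",F),proj("top",F))
E
```

```text
-0.02 [[558.5743 431.791 ]] [[310.5245 144.1558]]
0 [[558.6144 415.8603]] [[310.1728 151.3052]]
0.019 [[558.6455 403.5372]] [[309.8434 158.0024]]
[[595.1034 394.3004]
 [369.3759 394.359 ]
 [590.6342 380.0371]
 [392.9397 380.0889]]
[[303.1248 189.3445]
 [284.9379 165.1166]
 [302.5189 203.4944]
 [284.6598 177.1685]] [[352.2258 222.1504]
 [446.8737 175.5382]
 [348.9764 224.3971]
 [439.855  179.6328]]
```

The fingertips show some 20–30 mm shorter than stated (side (313,146) seen, (310,158) expected). I therefore choose heights that work for either length: lower by 35 mm, then push along the arc.

Emit:
{"method": "jog_arm", "body": {"segments": {"increments":[[0, 0, 0, 0.02, 0], [0, 0, 0, 0.035, 0], [0, 0, 0, 0.035, 0], [0, -0.02, 0, 0.035, 0], [0, -0.03, 0, 0.035, 0], [0, -0.036, 0, 0.03, 0], [0, -0.042, 0, 0.022, 0], [0, -0.048, 0, 0.013, 0], [0, -0.054, 0, 0.005, 0]]}}}

```text
t: 3.33
eef_pos: [0.449, 0.2029, 0.133]
eef_rot: [[-0.89, -0.457, -0.002], [-0.457, 0.89, -0.001], [0.003, -0.0, -1.0]]
ft_force: [-3.9, -2.0, -3.5]
width: -0.003
finger_force: 2.2
```

```bash
python3 - <<'E'
from h import *
s=manip.state(); print((s["eef_pos"]-[*RK[:2],0])@np.array([[np.cos(.475),-np.sin(.475),0],[np.sin(.475),np.cos(.475),0],[0,0,1]]))
E
```

```text
[-0.0488  0.0779  0.133 ]
```

Emit:
{"method": "jog_arm", "body": {"segments": {"increments":[[0, -0.01, 0, -0.01, 0], [0, -0.02, 0, -0.017, 0], [0, -0.03, 0, -0.023, 0], [0, -0.04, 0, -0.028, 0], [0, -0.05, 0, -0.032, 0], [0, -0.06, 0, -0.035, 0], [0, -0.07, 0, -0.037, 0], [0, -0.08, 0, -0.038, 0], [0, -0.085, 0, -0.039, 0], [0, -0.085, 0, -0.039, 0]]}}}

```text
t: 4.17
eef_pos: [0.5271, 0.2434, 0.1719]
eef_rot: [[-0.889, -0.457, 0.002], [-0.457, 0.889, 0.001], [-0.002, 0.0, -1.0]]
ft_force: [0.6, 0.7, 0.4]
width: -0.002
finger_force: 0.0
```

```bash
python3 - <<'E'
from h import *
s=manip.state(); print((s["eef_pos"]-[*RK[:2],0])@np.array([[np.cos(.475),-np.sin(.475),0],[np.sin(.475),np.cos(.475),0],[0,0,1]]))
a=cv2.resize(imaging.read_camera("side")[110:230,240:330],None,fx=4.4,fy=4.4,interpolation=cv2.INTER_CUBIC)
b=cv2.resize(imaging.read_camera("top")[105:235,310:400],None,fx=4,fy=4,interpolation=cv2.INTER_CUBIC)
o=np.zeros((530,760,3),np.uint8); o[:528,:396]=a; o[:520,400:760]=b; cv2.imwrite("pics/u1.png",o)
E
```

```text
[0.0392 0.0781 0.1719]
```

View pics/u1.png

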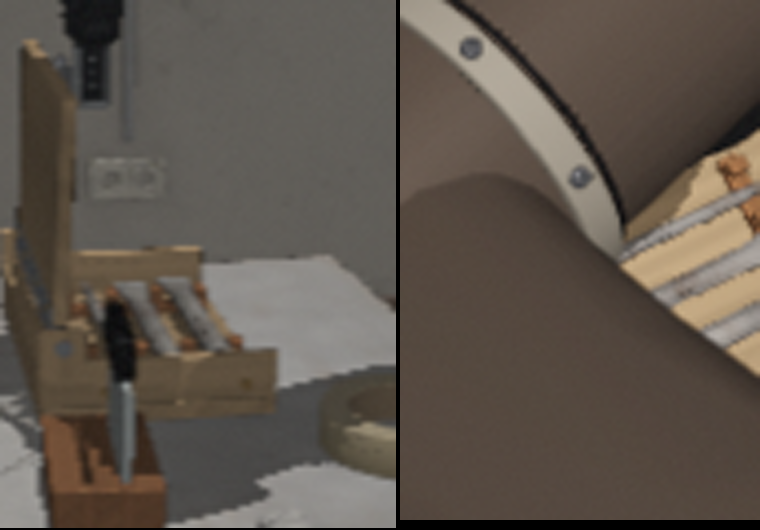

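The side view shows the cover about upright (end strip from crop (72,97) to (62,322)) with the finger just in front and free of it. I back off, go above the holder and measure from there.

Emit:
{"method": "jog_arm", "body": {"segments": {"increments":[[0, 0.03, 0, 0, 0], [0, 0.05, 0, -0.03, 0], [0, 0.05, 0, -0.07, 0], [0, 0.05, 0, -0.1, 0]]}}}

```text
t: 4.6
eef_pos: [0.4806, 0.2195, 0.2739]
eef_rot: [[-0.889, -0.458, 0.003], [-0.458, 0.889, 0.001], [-0.003, 0.0, -1.0]]
ft_force: [1.7, 0.5, 1.2]
width: 0.003
finger_force: 0.0
```

```bash
python3 - <<'E'
from h import *
R=np.array([.4645,.3825,.25]); s=manip.state(); print(s["joint_positions"])
shift(R,.41-np.pi/2)
E
```

```text
[ 0.8006  0.0782 -0.2138  0.0009 -1.2759 -1.8959]
shift [-0.0603  0.1523  0.0241] turn -1.505 len 0.16555445058275212
```

Emit:
{"method": "jog_arm", "body": {"segments": {"increments":[[0.5, -0.06, 0.152, 0.02, -1.505], [0.5, -0.06, 0.152, 0.02, -1.505], [0.5, -0.06, 0.152, 0.02, -1.505], [0.5, -0.06, 0.152, 0.02, -1.505], [0.5, -0.06, 0.152, 0.02, -1.505], [0.5, -0.06, 0.152, 0.02, -1.505], [0.5, -0.06, 0.152, 0.02, -1.505], [0.5, -0.06, 0.152, 0.02, -1.505], [0.5, -0.06, 0.152, 0.02, -1.505], [0.5, -0.06, 0.152, 0.02, -1.505], [0.5, -0.06, 0.152, 0.02, -1.505], [0.5, -0.06, 0.152, 0.02, -1.505]]}}}

```text
t: 5.6
eef_pos: [0.4648, 0.3828, 0.2512]
eef_rot: [[0.399, -0.917, 0.001], [-0.917, -0.399, 0.001], [-0.001, -0.001, -1.0]]
ft_force: [0.2, -0.5, 0.7]
width: 0.499
finger_force: 0.0
```

Emit:
{"method": "jog_arm", "body": {"segments": {"increments":[[0.5, 0, 0, 0, -0.005], [0.5, 0, 0, 0, -0.005]]}}}

```text
t: 5.77
eef_pos: [0.4648, 0.3826, 0.2511]
eef_rot: [[0.395, -0.919, 0.001], [-0.919, -0.395, 0.001], [-0.001, -0.001, -1.0]]
ft_force: [-0.3, -0.1, 0.1]
width: 0.5
finger_force: 0.0
```

```bash
python3 - <<'E'
from h import *
s=manip.state(); np.save("s.npy",np.r_[s["eef_pos"],s["eef_rot"].ravel()])
w=imaging.read_camera("wrist"); t=imaging.read_camera("top"); a=imaging.read_camera("side")
cv2.imwrite("pics/w3r.png",w);cv2.imwrite("pics/t3r.png",t);cv2.imwrite("pics/s3r.png",a)
o=np.zeros((590,800,3),np.uint8)
o[:288,:384]=cv2.resize(w,(384,288)); o[:288,390:774]=cv2.resize(t,(384,288)); z=cv2.resize(a[115:215,230:300],None,fx=4,fy=4,interpolation=cv2.INTER_CUBIC); 
o[290:590,:280]=z[:300]
z=cv2.resize(w[150:384,120:392],(400,344))[:300]; o[290:590,300:700]=z
cv2.imwrite("pics/m3.png",o)
E
```

```text
(no output)
```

View pics/m3.png

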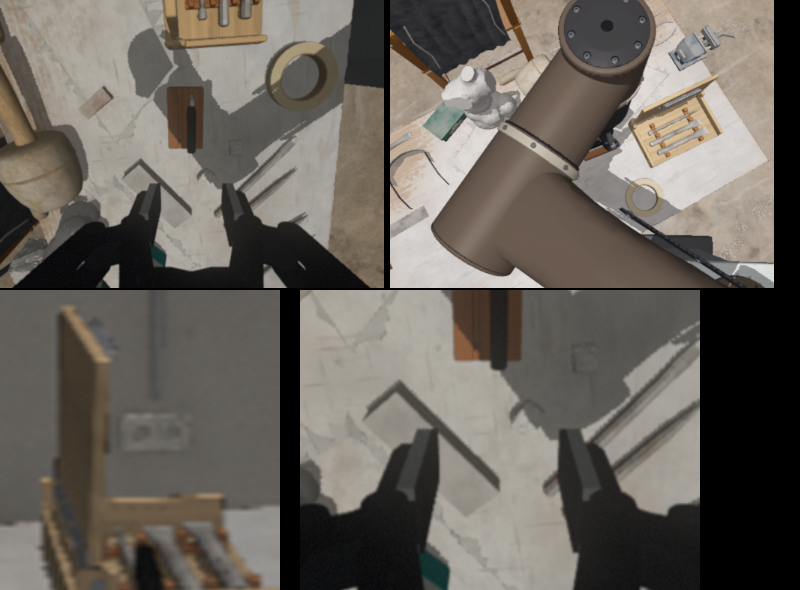

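The wrist view shows the head centred between the fingers (cols 191 of 384, rows 108–153) and the side crop shows the cover near vertical with its top +y corner at (109,360). Computing from these.

```bash
python3 - <<'E'
from h import *
v=np.load("s.npy"); s=dict(eef_pos=v[:3],eef_rot=v[3:].reshape(3,3)); c=wristcam(s)
w=cv2.imread("pics/w3r.png"); g=w[90:215,225:290].max(2).astype(int)
m=(g<50).astype(np.uint8); n,l,st,ce=cv2.connectedComponentsWithStats(m); k=1+st[1:,4].argmax(); print(st[k]+[225,90,0,0,0],ce[k]+[225,90])
H=lambda cx,cy,y: np.array([cx,cy,y])
# holder pose fit: predicted head corners
for cx,cy in((.463,.382),(.4655,.383)):
  print(proj("w",pose([cx,cy,.41],[[-.006,-.032,.1],[.006,-.032,.1],[.006,.032,.1],[-.006,.032,.1],[0,.032,.074],[0,-.04,.034]]),c))
# rack points in the wrist + top (clear rack): refine later; cover angle from side
a=np.array([.6]);
for th in(1.47,1.52,1.57,1.62,1.67):
  d=np.array([-np.cos(th),0,np.sin(th)]);nn=np.array([np.sin(th),0,np.cos(th)]); h=np.array([.06,0,.052])
  P=[h+d*.15+nn*o+[0,y,0] for y in(.104,-.104) for o in(-.005,.005)]+[h+d*.02+nn*o+[0,.104,0] for o in(-.005,.005)]
  print(th,((proj("side",pose(RK,P))-[230,115])*4+[0,290]).round(1).tolist())
E
```

```text
[249 142  13  62 691] [254.7438 171.5412]
[[262.711  142.7069]
 [251.0027 142.7589]
 [251.497  201.2562]
 [262.464  201.2123]
 [256.8339 193.4804]
 [256.5059 127.0262]]
[[260.0849 142.6411]
 [248.3762 142.693 ]
 [249.0367 201.198 ]
 [260.0042 201.1541]
 [254.5424 193.4258]
 [254.3006 126.9701]]
1.47 [[123.7, 359.9], [108.4, 358.9], [81.2, 303.7], [68.3, 302.8], [104.8, 551.6], [90.1, 551.0]]
1.52 [[112.2, 359.1], [96.8, 358.9], [71.6, 303.0], [58.6, 302.7], [103.3, 551.2], [88.6, 551.3]]
1.57 [[100.6, 358.8], [85.1, 359.4], [61.9, 302.7], [48.9, 303.1], [101.9, 550.9], [87.1, 551.7]]
1.62 [[89.0, 359.1], [73.5, 360.5], [52.2, 302.9], [39.2, 303.9], [100.4, 550.7], [85.6, 552.2]]
1.67 [[77.4, 360.0], [61.9, 362.1], [42.4, 303.6], [29.5, 305.3], [98.9, 550.5], [84.2, 552.7]]
```

```bash
python3 - <<'E'
from h import *
shift([.4655,.3833,.068],.405-np.pi/2)
E
```

```text
shift [-0.0005 -0.0009  0.1829] turn 0.001 len 0.18291934889464834
```

Emit:
{"method": "jog_arm", "body": {"segments": {"increments":[[0.5, 0, -0.001, 0.04, 0], [0.5, 0, -0.001, 0.08, 0], [0.5, 0, -0.001, 0.12, 0], [0.5, 0, -0.001, 0.15, 0], [0.5, 0, -0.001, 0.17, 0], [0.5, 0, -0.001, 0.183, 0], [0.5, 0, -0.001, 0.183, 0], [0.5, 0, -0.001, 0.183, 0]]}}}

```text
t: 6.58
eef_pos: [0.4658, 0.3826, 0.0674]
eef_rot: [[0.397, -0.918, -0.001], [-0.918, -0.397, -0.001], [0.001, 0.001, -1.0]]
ft_force: [0.4, -0.4, 0.8]
width: 0.501
finger_force: 0.0
```

```bash
python3 - <<'E'
from h import *
a=imaging.read_camera("side")[110:235,220:340]; w=imaging.read_camera("wrist")[100:384,100:400]
o=np.zeros((570,800,3),np.uint8); o[:500,:480]=cv2.resize(a,None,fx=4,fy=4,interpolation=cv2.INTER_CUBIC)
o[:284,490:790]=w; cv2.imwrite("pics/g1.png",o)
s=manip.state(); print(s["eef_pos"],proj("w",s["eef_pos"],wristcam(s)))
E
```

```text
[0.4664 0.3836 0.069 ] [[255.2943 239.8254]]
```

View pics/g1.png

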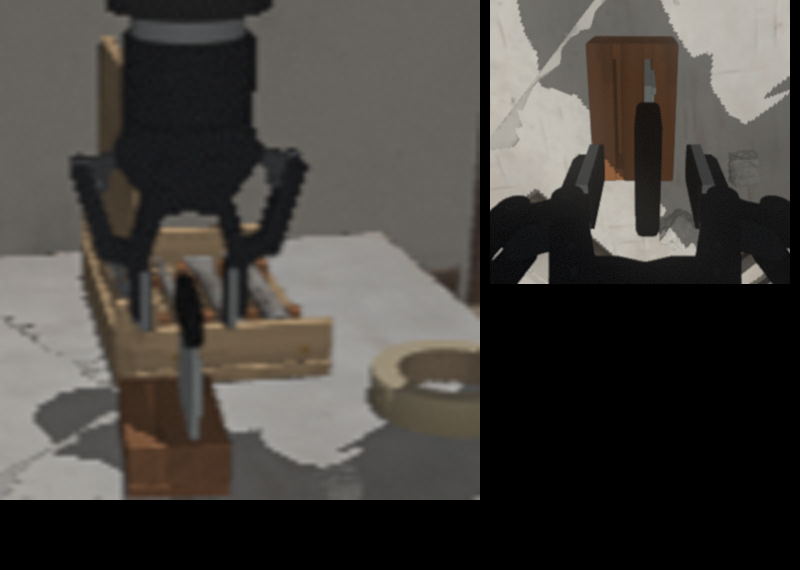

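The side crop shows the fingers astride the black head (fingers at x≈145 and 233, head at 187, tips near the head's lower end), palm clear. The wrist view shows the head mid-gap. I grip and lift.

Emit:
{"method": "jog_arm", "body": {"segments": {"increments":[[0, 0, 0, 0, 0], [0, 0, 0, 0, 0], [0, 0, 0, 0, 0], [0, 0, 0, 0, 0], [0, 0, 0, 0, 0], [0, 0, 0, 0, 0]]}}}

```text
t: 7.18
eef_pos: [0.466, 0.3832, 0.0691]
eef_rot: [[0.397, -0.918, 0.001], [-0.918, -0.397, 0.001], [-0.001, -0.001, -1.0]]
ft_force: [-1.9, -0.5, 5.0]
width: 0.129
finger_force: 59.1
```

Emit:
{"method": "jog_arm", "body": {"segments": {"increments":[[0, 0, 0, -0.015, 0], [0, 0, 0, -0.03, 0], [0, 0, 0, -0.06, 0], [0, 0, 0, -0.1, 0], [0, 0, 0, -0.14, 0], [0, 0, 0, -0.18, 0], [0, 0, 0, -0.21, 0], [0, 0, 0, -0.21, 0], [0, 0, 0, -0.21, 0]]}}}

```text
t: 7.93
eef_pos: [0.4662, 0.3835, 0.2805]
eef_rot: [[0.398, -0.918, 0.003], [-0.918, -0.398, 0.004], [-0.003, -0.004, -1.0]]
ft_force: [-0.9, -0.3, -1.8]
width: 0.129
finger_force: 59.0
```

```bash
python3 - <<'E'
from h import *
s=manip.state(); np.save("s.npy",np.r_[s["eef_pos"],s["eef_rot"].ravel()])
w=imaging.read_camera("wrist"); a=imaging.read_camera("side"); cv2.imwrite("pics/w4r.png",w); cv2.imwrite("pics/s4r.png",a)
o=np.zeros((570,800,3),np.uint8); o[:480,:400]=cv2.resize(a[60:220,200:333],(400,480),interpolation=cv2.INTER_CUBIC)
o[:384,410:800]=cv2.resize(w[0:384,60:450],(390,384)); cv2.imwrite("pics/g2.png",o)
c=wristcam(s); R=s["eef_rot"]
for x in(-.032,0,.032): print(proj("w",s["eef_pos"]+R@[x,0,-.041],c)+[350,0])
for x in(-.04,0,.04): print(proj("w",s["eef_pos"]+R@[x,0,.058],c)+[350,0], (proj("side",s["eef_pos"]+R@[x,0,.058])-[200,60])*3)
E
```

```text
[[605.4528 335.7471]]
[[605.4948 281.222 ]]
[[605.5436 217.9313]]
[[605.1033 250.3898]] [[202.8862 236.2339]]
[[605.1154 204.5391]] [[197.0539 224.2543]]
[[605.1289 153.2446]] [[191.7201 213.2987]]
```

View pics/g2.png

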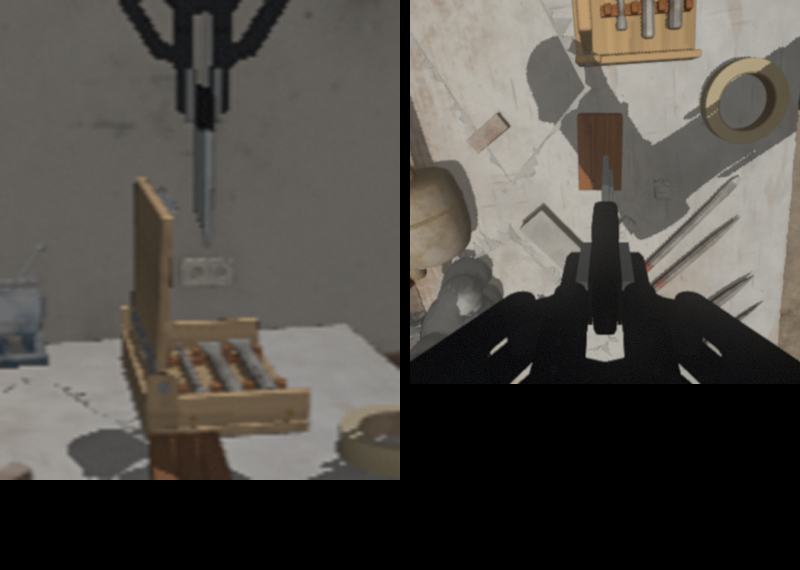

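The side view shows the holder hanging upright in the fingers, foot near crop (205,247), and the wrist view shows the plate end at (606,155), close to the predicted 153. That was my last permitted picture, so I go on numerically.

```bash
python3 - <<'E'
from h import *
a=cv2.cvtColor(cv2.imread("pics/s4r.png"),6).astype(int); print(a[86:150:2,258:280:1])
w=cv2.cvtColor(cv2.imread("pics/w4r.png"),6).astype(int); print(w[146:212:3,244:268:2])
E
```

```text
[[ 60  30  25  41  68  78  61  70  83  79  78  56  36  67  79  59  34  33
   74  91  92  92]
 [ 64  30  23  40  69  77  58  33  33  62  77  55  37  67  78  59  29  30
   75  91  92  92]
 [ 63  29  25  41  69  78  58  29  15  17  12  14  35  67  79  58  27  31
   75  93  93  92]
 [ 63  30  25  40  68  78  59  25  15  16  18  18  23  53  72  58  28  31
   76  92  92  94]
 [ 64  31  24  41  69  79  56  26  16  18  21  15  23  53  71  57  28  30
   77  91  91  91]
 [ 67  33  24  41  68  79  59  24  16  19  16  16  21  52  72  55  26  38
   76  91  91  91]
 [ 91  89  88  73  72  78  57  25  15  18  20  15  21  53  73  84  86  88
   91  90  91  91]
 [ 90  89  89  76  67  69  50  25  14  18  21  15  20  46  60  74  84  87
   90  91  92  92]
 [ 91  90  90  92  93  92  72  42  21  19  25  25  26  67  83  86  88  91
   92  92  93  91]
 [ 90  90  90  91  91  91  71  60  63  65  86  99  86  82  86  88  90  90
   92  92  93  91]
 [ 90  89  90  90  91  89  72  61  65  66  86  99  88  83  88  89  90  91
   91  91  91  89]
 [ 91  91  91  90  91  88  72  61  64  65  86  98  85  83  89  91  91  91
   
[... 2299 characters left out ...]
 62  68  77  79  75  75  66  60  60]
 [ 60  59  64  59  69  78  77  75  75  69  61  61]
 [ 61  60  61  63  72  80  75  73  75  72  60  60]
 [ 57  60  61  63  73  77  78  75  77  75  62  61]
 [ 59  59  64  62  75  76  78  74  77  75  61  61]
 [ 64  63  64  63  85  92  91  86  75  76  61  60]
 [ 63  60  62  62  87  96  96  88  94  94  66  60]
 [175 168 166 161 102  97  96  90  90  93  90  93]
 [178 176 177 173 102  96  96  92  99  90  97  95]
 [178 174 177 173 105  96  96  92 100  91  97  97]
 [177 176 168 161  98  90  92  86  93  89  99  96]
 [143  61  45  45  39  39  38  40  39  42  44  85]
 [ 86  45  44  44  43  42  40  39  43  39  39  47]
 [ 56  44  45  45  43  40  40  42  41  39  40  40]]
```

```bash
python3 - <<'E'
from h import *
v=np.load("s.npy"); p=v[:3];R=v[3:].reshape(3,3); c=wristcam(dict(eef_pos=p,eef_rot=R))
for o in(.053,.058,.063,.068):
  for x0 in(-.005,0,.005):
    q=lambda x,h,t=0:p+R@[x0+x,t,o-h]
    S=proj("side",[q(-.032,.1),q(-.032,.074),q(-.04,0),q(.04,0),q(.04,0.006)])
    W=proj("w",[q(.04,0),q(.04,.006),q(.032,.074),q(-.032,.1)],c)
    print(o,x0,S[:,1].round(1),S[:,0].round(1),W[:,1].round(1))
E
```

```text
0.053 -0.005 [ 87.5 100.6 136.9 129.4 126.8] [267.9 267.8 267.9 264.1 264.1] [161.5 163.5 211.  353.3]
0.053 0 [ 87.2 100.3 136.4 129.  126.4] [267.7 267.6 267.6 263.9 263.9] [154.7 156.4 201.6 345.3]
0.053 0.005 [ 87.   99.9 135.9 128.5 126. ] [267.4 267.3 267.4 263.7 263.7] [147.7 149.3 192.  337.1]
0.058 -0.005 [ 90.  103.  139.3 131.5 129. ] [267.9 267.8 267.9 264.1 264.1] [160.  161.9 207.3 345.2]
0.058 0 [ 89.8 102.7 138.7 131.1 128.5] [267.6 267.5 267.6 263.9 263.9] [153.2 154.9 198.2 337.3]
0.058 0.005 [ 89.5 102.4 138.2 130.7 128.1] [267.4 267.3 267.4 263.7 263.7] [146.4 147.9 188.8 329.2]
0.063 -0.005 [ 92.5 105.5 141.6 133.7 131.1] [267.9 267.8 267.9 264.1 264.1] [158.5 160.3 203.8 337.5]
0.063 0 [ 92.3 105.2 141.1 133.2 130.7] [267.6 267.5 267.6 263.9 263.9] [151.9 153.5 194.9 329.8]
0.063 0.005 [ 92.  104.8 140.5 132.8 130.2] [267.4 267.3 267.4 263.7 263.7] [145.2 146.7 185.8 321.9]
0.068 -0.005 [ 95.1 108.  143.9 135.8 133.3] [267.9 267.7 267.8 264.1 264.1] [157.1 158.8 200.5 330.2]
0.068 0 [ 94.8 107.6 143.4 135.4 132.8] [267.6 267.5 267.6 263.9 263.9] [150.6 152.2 191.8 322.7]
0.068 0.005 [ 94.5 107.3 142.8 134.9 132.4] [267.3 267.2 267.3 263.7 263.7] [144.  145.4 183.  314.9]
```

```bash
python3 - <<'E'
from h import *
shift(pose(RK,[.0455,0,.295])[0],.475-np.pi/2); print(pose(RK,[.0455,0,0]))
E
```

```text
shift [ 0.2297 -0.013  -0.0179] turn -0.066 len 0.23074109052111055
[[0.5685 0.1768 0.    ]]
```

Emit:
{"method": "jog_arm", "body": {"segments": {"increments":[[0, 0, 0, -0.018, -0.066], [0, 0.04, -0.013, -0.018, -0.066], [0, 0.08, -0.013, -0.018, -0.066], [0, 0.12, -0.013, -0.018, -0.066], [0, 0.15, -0.013, -0.018, -0.066], [0, 0.18, -0.013, -0.018, -0.066], [0, 0.2, -0.013, -0.018, -0.066], [0, 0.22, -0.013, -0.018, -0.066], [0, 0.23, -0.013, -0.018, -0.066], [0, 0.23, -0.013, -0.018, -0.066], [0, 0.23, -0.013, -0.018, -0.066], [0, 0.23, -0.013, -0.018, -0.066]]}}}

```text
t: 9.03
eef_pos: [0.5688, 0.1774, 0.295]
eef_rot: [[0.457, -0.889, -0.001], [-0.889, -0.457, -0.001], [-0.0, 0.001, -1.0]]
ft_force: [-0.2, 0.3, -1.3]
width: 0.126
finger_force: 58.9
```

```bash
python3 - <<'E'
from h import *
s=manip.state(); np.save("s.npy",np.r_[s["eef_pos"],s["eef_rot"].ravel()]); c=wristcam(s)
for n in("wrist","side","top"): cv2.imwrite(f"pics/{n}5.png",imaging.read_camera(n))
shift(pose(RK,[.0455,0,.295])[0],.475-np.pi/2)
# predicted rack features in wrist & where visible
P=pose(RK,[[.0495,-.104,.202],[.0495,.104,.202],[.0595,-.104,.202],[.0445,-.05,.202],[-.075,-.115,.042],[-.075,.115,.042],[-.075,-.115,0],[.075,-.115,.063]])
print(proj("w",P,c)); print(proj("side",P)); print(proj("top",P))
E
```

```text
shift [0.0006 0.0008 0.0005] turn 0.001 len 0.001129408149089949
[[250.4852  61.1371]
 [251.4483 289.4703]
 [237.4426  61.1378]
 [256.8453 132.3699]
 [351.4381  62.2995]
 [335.4067 229.0843]
 [342.2761  64.7439]
 [230.256   60.8829]]
[[247.2087 118.1159]
 [257.2357 132.1264]
 [243.9742 118.216 ]
 [251.1617 121.2295]
 [284.9379 165.1166]
 [303.1248 189.3445]
 [284.6598 177.1685]
 [239.5928 161.1038]]
[[439.8476 100.6257]
 [340.4276 148.4427]
 [437.1251  96.0874]
 [415.6562 115.205 ]
 [446.8737 175.5382]
 [352.2258 222.1504]
 [439.855  179.6328]
 [415.2532 112.9171]]
```

```bash
python3 - <<'E'
from h import *
w=cv2.imread("pics/wrist5.png"); g=cv2.cvtColor(w,6).astype(int)
print("cols",list(range(228,276,2)))
for r in range(48,250,9): print(r,g[r,228:276,].reshape(-1,2)[:,0], )
print("rows at col 245",g[40:80,245])
b=w[:,:,::-1].astype(int)
for r in(90,110,125,132,140,150): print(r,[tuple(x) for x in b[r,236:272:3].tolist()])
E
```

```text
cols [228, 230, 232, 234, 236, 238, 240, 242, 244, 246, 248, 250, 252, 254, 256, 258, 260, 262, 264, 266, 268, 270, 272, 274]
48 [ 91  92  91  92  90  95 130 165 166 165 169 166 166 167 168 167 165 168
 167 169 170 174 174 174]
57 [ 92  93  93  89  91  91  92  92 100 133 168 168 164 170 169 168 170 170
 171 168 169 170 171 170]
66 [ 94  85  87  86  89  80  78  79  79  79  78  84  84  88 124 126 122 118
 125 126 112 124 124 124]
75 [ 93  90  76  76  76  72  78  80  81  81  78  72  79  81 119 128 130 134
 133 130 124 127 129 133]
84 [ 94  90  75  76  75  72  78  79  77  78  76  71  78  77  88 132 137 143
 140 135 131 131 125 128]
93 [ 91  88  74  77  71  70  76  78  77  78  76  71  77  79  75  77 118 144
 142 134 130 129  86 127]
102 [ 91  89  74  74  74  68  77  78  78  77  76  72  77  75  76  75  83 136
 136 118 105 104  75 106]
111 [93 87 75 76 74 67 74 78 78 77 75 71 78 76 57 58 57 60 60 57 58 57 56 62]
120 [92 92 77 72 73 66 75 77 75 77 74 72 79 77 76 76 79 79 79 76 74 75 65 75]
129 [ 93  94  78  75  73  72  76  77  78  77  75  65  65  70  75  95 141 146
 143 137 131  87 111 147]

[... 1861 characters left out ...]
53), (82, 68, 51), (89, 74, 54), (90, 75, 53), (87, 73, 53), (89, 74, 52), (91, 74, 54), (90, 74, 54), (149, 123, 86), (172, 142, 99), (161, 133, 93), (145, 119, 83)]
132 [(86, 72, 52), (85, 72, 54), (91, 77, 57), (92, 76, 57), (88, 74, 54), (42, 35, 30), (63, 59, 57), (87, 73, 52), (166, 137, 95), (172, 141, 99), (161, 131, 92), (125, 102, 72)]
140 [(88, 74, 55), (84, 71, 54), (89, 73, 53), (89, 73, 53), (88, 73, 53), (40, 35, 29), (69, 68, 66), (70, 68, 66), (70, 68, 65), (91, 82, 73), (162, 134, 93), (136, 112, 80)]
150 [(86, 72, 53), (85, 73, 55), (92, 76, 56), (90, 75, 55), (89, 74, 54), (44, 39, 33), (70, 68, 66), (69, 67, 65), (68, 67, 65), (99, 88, 75), (165, 135, 96), (115, 95, 69)]
```

The numbers agree: inner face at col 249.7, mouth out to col 262, lip end at row ~131 (132 predicted), foot at col 255, so about 4 mm off the face and centred. I descend in stages.

Emit:
{"method": "jog_arm", "body": {"segments": {"increments":[[0, 0, -0.001, 0.02, 0], [0, 0, -0.001, 0.03, 0], [0, 0, -0.001, 0.036, 0], [0, 0, -0.001, 0.042, 0], [0, 0, -0.001, 0.042, 0]]}}}

```text
t: 9.6
eef_pos: [0.5698, 0.1775, 0.2527]
eef_rot: [[0.458, -0.889, -0.001], [-0.889, -0.458, -0.001], [0.0, 0.001, -1.0]]
ft_force: [-0.1, 0.4, -0.9]
width: 0.13
finger_force: 58.8
```

Emit:
{"method": "jog_arm", "body": {"segments": {"increments":[[0, 0, -0.0005, 0.004, 0], [0, 0, -0.001, 0.008, 0], [0, 0, -0.001, 0.012, 0], [0, 0, -0.001, 0.012, 0]]}}}

```text
t: 9.93
eef_pos: [0.5712, 0.1777, 0.2421]
eef_rot: [[0.457, -0.889, 0.001], [-0.889, -0.457, 0.0], [0.0, -0.001, -1.0]]
ft_force: [1.1, -0.2, -0.4]
width: 0.127
finger_force: 59.1
```

Emit:
{"method": "jog_arm", "body": {"segments": {"increments":[[0, 0, 0, 0.004, 0], [0, 0, 0, 0.008, 0], [0, 0, 0, 0.012, 0], [0, 0, 0, 0.012, 0]]}}}

```text
t: 10.27
eef_pos: [0.5712, 0.1776, 0.2304]
eef_rot: [[0.457, -0.889, 0.001], [-0.889, -0.457, 0.0], [0.0, -0.001, -1.0]]
ft_force: [-0.9, -2.6, 2.1]
width: 0.13
finger_force: 59.4
```

```bash
python3 - <<'E'
from h import *
s=manip.state();c=wristcam(s); w=imaging.read_camera("wrist"); a=imaging.read_camera("side"); cv2.imwrite("pics/w6.png",w); cv2.imwrite("pics/s6.png",a); g=cv2.cvtColor(w,6).astype(int)
print(s["eef_pos"],s["ft_force"])
for r in range(60,215,8): print(r,g[r,224:284].reshape(-1,2)[:,0])
print(proj("w",pose(RK,[[.05,-.1,.202],[.05,-.05,.202],[.05,-.04,.202],[.05,.04,.202],[.0445,-.05,.202]]),c), proj("w",[s["eef_pos"]+s["eef_rot"]@[x,0,.03] for x in(-.04,.04)],c))
E
```

```text
[0.5712 0.1776 0.2304] [-0.9111 -2.5503  2.1323]
60 [ 95  96  91  86  83  85  81  77  77  80  76  76  79  83  99 119 121 108
 130 125 127 111 120 105 144 123 148 122 124 128]
68 [ 95  93  79  77  77  75  73  79  81  81  81  81  81  79  68  77 102 155
 153 157 153 153 154 154 153 155 155 155 154 154]
76 [ 93  94  89  76  78  77  71  77  80  81  79  79  81  79  73  80  77  76
 121 137 142 144 143 139 131 133 136 139 142 145]
84 [ 92  94  89  75  77  76  70  76  79  81  79  78  82  78  71  78  78  79
  76 110 139 143 145 138 134 133 136 111 132 143]
92 [ 91  93  88  77  77  76  69  75  76  79  78  80  78  75  69  77  78  77
  77  80 135 144 140 139 134 132 136  95 129 140]
100 [ 94  92  90  73  76  74  68  73  78  80  77  78  77  74  68  79  79  76
  79  76  78 135 140 139 133 134 126  90 126 124]
108 [ 92  91  91  75  75  77  67  72  76  78  78  77  80  73  69  79  78  76
  78  75  79  85 135 137 132 128  93 
[... 1022 characters left out ...]
70  67  67  67  69  67  73 100 142 108 141]
188 [ 96  97  97  96  81  81  78  76  82  81  78  79  76  72  86  94  94  88
  90  90  71  67  66  68  67  70 118 153 114 146]
196 [ 99  97  97  99  83  80  79  77  81  83  79  76  74  72  83  93  94  91
  98  71  68  69  66  66  67  69  68 112 103  82]
204 [160 158 142 104  82  82  80  79  84  85  70  30  33  31  28  29  30  29
  30  30  26  50  68  66  67  67  67  70  58  52]
212 [ 99 100  99 100  83  80  82  76  83  78  32  32  32  30  31  30  29  29
  28  26  28  25  60  67  64  65  55  57  67  80]
[[252.377   60.9536]
 [252.5997 147.8933]
 [252.6398 163.5135]
 [252.9169 271.6946]
 [261.3847 147.891 ]] [[255.2091 269.7322]
 [255.2522 162.0671]]
```

```bash
python3 - <<'E'
import cv2
g=cv2.cvtColor(cv2.imread("pics/w6.png"),6)
for r in range(138,172,1): print(r,g[r,250:278])
E
```

```text
138 [ 76  68  69  74  78  79  81  78  77  77  78  76  82  99 118 113 124 134
 140 141 139 135 132 126 109  86  70  63]
139 [ 74  71  67  73  78  78  78  78  77  76  74  73  87 115 133 138 144 147
 145 142 140 136 136 131 107  82  71  71]
140 [ 74  70  67  74  75  75  75  76  75  75  77  75  81  99 120 141 148 148
 144 140 138 137 136 126  95  75  77  88]
141 [ 75  69  65  64  67  66  62  66  69  72  77  75  77  93 128 145 150 146
 145 143 139 136 135 131  95  73  78  98]
142 [ 75  70  57  47  46  45  46  54  61  72  76  76  77  94 136 147 147 148
 145 142 137 135 135 128  93  76  81 101]
143 [ 73  69  55  40  35  36  38  49  60  70  74  78  76  95 137 148 149 145
 145 142 138 136 135 124  91  75  82 105]
144 [ 74  71  56  37  32  37  35  49  58  65  73  76  78  95 136 150 149 147
 147 142 138 137 131 115  91  81  85 107]
145 [ 75  70  56  37  32  33  32  49  59  61  69  75  77  96 131 147 149 147
 145 142 139 135 135 125 110  89  86 108]
146 [ 76  69  55  41  31  33  36  48  55  63  62  68  75  86 112 141 148 147
 145 142 139 139 135 125 103  84  88 111]
147 [ 74  68  56  40  32  36 
[... 2245 characters left out ...]
 68  72  75  75  75  75  72  60  61  65  66  66  70  68  70  69
  69  69  67  68  68  69  72  72  89 127]
167 [ 74  70  66  71  75  77  74  74  72  60  57  65  69  66  69  69  68  69
  70  68  69  68  68  71  73  73  85 125]
168 [ 72  71  67  74  75  75  75  75  73  62  60  66  66  69  69  68  69  68
  69  67  67  69  65  69  72  74  86 125]
169 [ 73  71  66  71  74  75  73  74  73  64  67  70  69  67  68  68  70  68
  70  69  66  65  70  69  73  71  87 124]
170 [ 74  70  69  71  75  74  76  73  74  73  74  73  69  68  68  69  68  70
  68  68  69  66  67  68  73  75  89 123]
171 [ 74  70  69  74  74  75  77  76  76  73  73  75  70  68  70  70  70  69
  67  67  69  68  68  69  74  74  92 126]
```

The foot stands in the gap between cover (col 252) and lip, with the plate end at row 155 against the lip end at 151, so about 3–4 mm off centre toward -y. I correct this while going down.

Emit:
{"method": "jog_arm", "body": {"segments": {"increments":[[0, -0.001, 0, 0.002, 0], [0, -0.002, 0, 0.004, 0], [0, -0.003, 0, 0.006, 0], [0, -0.003, 0, 0.006, 0]]}}}

```text
t: 10.7
eef_pos: [0.5707, 0.1797, 0.2257]
eef_rot: [[0.458, -0.889, 0.003], [-0.889, -0.458, -0.001], [0.002, -0.002, -1.0]]
ft_force: [-1.3, -4.6, 9.5]
width: 0.126
finger_force: 60.4
```

Emit:
{"method": "jog_arm", "body": {"segments": {"increments":[[0, 0, 0, 0.002, 0], [0, 0, 0, 0.004, 0], [0, 0, 0, 0.004, 0], [0, 0, 0, 0.004, 0]]}}}

```text
t: 11.03
eef_pos: [0.5713, 0.1804, 0.2226]
eef_rot: [[0.458, -0.889, 0.005], [-0.889, -0.458, 0.001], [0.002, -0.005, -1.0]]
ft_force: [-1.9, -3.5, 13.1]
width: 0.125
finger_force: 60.8
```

Emit:
{"method": "jog_arm", "body": {"segments": {"increments":[[0, 0, 0, 0.0015, 0], [0, 0, 0, 0.003, 0], [0, 0, 0, 0.003, 0], [0, 0, 0, 0.003, 0]]}}}

```text
t: 11.37
eef_pos: [0.5721, 0.1806, 0.2208]
eef_rot: [[0.458, -0.889, 0.007], [-0.889, -0.458, 0.001], [0.002, -0.007, -1.0]]
ft_force: [-1.4, -2.5, 17.8]
width: 0.123
finger_force: 61.6
```

Emit:
{"method": "jog_arm", "body": {"segments": {"increments":[[0, 0, 0, 0.0015, 0], [0, 0, 0, 0.0025, 0], [0, 0, 0, 0.0025, 0], [0, 0, 0, 0.0025, 0]]}}}

```text
t: 11.7
eef_pos: [0.5725, 0.1808, 0.2192]
eef_rot: [[0.458, -0.889, 0.008], [-0.889, -0.458, 0.002], [0.002, -0.008, -1.0]]
ft_force: [-1.7, -2.9, 21.8]
width: 0.129
finger_force: 62.3
```

Emit:
{"method": "jog_arm", "body": {"segments": {"increments":[[0, 0, 0, 0.0015, 0], [0, 0, 0, 0.0025, 0], [0, 0, 0, 0.0025, 0], [0, 0, 0, 0.0025, 0]]}}}

```text
t: 12.03
eef_pos: [0.5734, 0.1812, 0.2185]
eef_rot: [[0.459, -0.889, 0.011], [-0.889, -0.459, 0.003], [0.002, -0.011, -1.0]]
ft_force: [-3.3, -1.7, 30.3]
width: 0.125
finger_force: 63.5
```

```bash
python3 - <<'E'
from h import *
s=manip.state();c=wristcam(s); a=imaging.read_camera("side"); w=imaging.read_camera("wrist"); cv2.imwrite("pics/s7.png",a); cv2.imwrite("pics/w7.png",w); g=cv2.cvtColor(a,6).astype(int)
p,R=s["eef_pos"],s["eef_rot"]
for o in(.055,.06,.065): print(o,proj("side",[p+R@[.002-.032,0,o-.1],p+R@[.002-.032,0,o-.074],p+R@[.002-.04,0,o-.038]]))
u=proj("side",p)[0].round().astype(int); print(u)
print(g[u[1]-24:u[1]+34:1,u[0]-9:u[0]+11])
E
```

```text
0.055 [[252.4419 103.7798]
 [252.4295 113.5946]
 [252.8181 127.4584]]
0.06 [[252.4395 105.6819]
 [252.4271 115.4607]
 [252.8151 129.2885]]
0.065 [[252.4371 107.5769]
 [252.4248 117.32  ]
 [252.812  131.1119]]
[251 119]
[[24 22 24 ... 24 27 23]
 [43 30 24 ... 23 33 41]
 [91 69 35 ... 39 75 89]
 ...
 [93 72 53 ... 80 90 96]
 [92 71 52 ... 81 88 95]
 [91 71 53 ... 82 91 97]]
```

```bash
python3 - <<'E'
from h import *
import sys; np.set_printoptions(threshold=sys.maxsize,linewidth=200)
g=cv2.cvtColor(cv2.imread("pics/s7.png"),6).astype(int)
print(g[94:140:2,238:268])
for th in(1.5,1.53,1.57,1.6):
  d=np.array([-np.cos(th),0,np.sin(th)]);nn=np.array([np.sin(th),0,np.cos(th)]); h=np.array([.06,0,.052])
  print(th,proj("side",pose(RK,[h+d*r+nn*o+[0,.104,0] for r in(.15,.05) for o in(-.005,.005)])).round(1).tolist())
print(g[134,230:275],g[170,230:275]); s=manip.state(); print(s["t"],s["eef_pos"],s["ft_force"])
E
```

```text
[[69 35 21 24 23 23 24 24 27 24 32 76 93 93 91 64 23 21 25 24 24 23 24 23 21 21 24 40 70 84]
 [94 93 90 68 43 30 24 22 26 23 30 74 91 90 90 87 61 28 23 25 22 23 33 41 74 88 89 87 87 84]
 [93 93 93 94 94 94 64 29 22 28 38 70 86 86 85 63 36 37 30 26 31 71 89 91 90 89 88 88 87 82]
 [89 88 86 87 90 89 64 28 25 51 69 66 75 87 84 59 43 68 59 33 30 72 89 91 90 90 88 86 85 86]
 [80 78 76 79 81 79 59 24 25 46 67 62 46 70 83 60 44 68 59 31 30 74 90 92 91 89 87 78 78 85]
 [85 83 81 86 89 90 65 26 26 49 70 64 39 17 11 17 42 68 58 27 28 74 91 91 90 89 90 87 86 82]
 [91 90 91 92 92 91 65 29 22 43 68 63 37 17 19 17 28 62 58 34 29 73 89 90 90 89 89 88 88 84]
 [93 93 94 93 92 92 68 33 23 44 68 62 36 15 18 16 26 61 58 31 38 74 90 90 89 89 89 88 86 76]
 [94 93 93 93 92 93 94 90 68 56 69 62 36 18 14 15 26 64 85 90 91 91 90 86 83 85 86 85 84 77]
 [93 93 91 91 93 94 91 93 92 74 58 50 33 16 14 18 21 49 81 93 93 91 89 90 88 87 88 87 86 76]
 [93 93 91 92 92 93 93 93 94 94 94 80 56 35 40 49 48 75 93 93 93 93 91 91 91 90 90 87 86 77]
 [93 93 93 93 93 92 94 93 93 93 94 80 68 67 72 92 96 93 92 92 93 92 92 91 90 
[... 948 characters left out ...]
93 95 94 94 93 71 49 53 53 55 55 56 55 54 66 75 76 77 88 93 92 93 92 92 91 92 91 90 89 82]]
1.5 [[259.2, 132.3], [255.4, 132.2], [256.7, 169.7], [253.0, 169.6]]
1.53 [[257.5, 132.2], [253.6, 132.2], [256.1, 169.6], [252.4, 169.6]]
1.57 [[255.2, 132.2], [251.3, 132.3], [255.4, 169.6], [251.7, 169.7]]
1.6 [[253.4, 132.2], [249.5, 132.5], [254.8, 169.5], [251.1, 169.8]]
[94 94 94 95 94 95 94 93 94 93 94 95 92 71 51 54 56 56 56 56 56 57 67 78 84 87 91 92 91 92 93 93 93 92 91 91 88 79 77 85 86 88 90 93 91] [85 85 85 85 85 87 85 87 86 86 76 65 62 62 63 59 54 59 60 58 58 57 69 79 80 78 84 91 91 92 92 91 92 91 91 91 92 91 91 91 91 91 92 91 92]
12.1333 [0.5734 0.1812 0.2185] [-4.0154 -2.1634 31.0119]
```

Emit:
{"method": "jog_arm", "body": {"segments": {"increments":[[0, 0, 0, -0.001, 0], [0, 0, 0, -0.001, 0], [0, 0, 0, -0.001, 0], [0, 0, 0, -0.001, 0], [0, 0, 0, -0.001, 0], [0, 0, 0, -0.001, 0]]}}}

```text
t: 12.63
eef_pos: [0.5732, 0.1812, 0.2186]
eef_rot: [[0.458, -0.889, 0.01], [-0.889, -0.458, 0.003], [0.002, -0.01, -1.0]]
ft_force: [-2.1, -2.2, 25.3]
width: 0.128
finger_force: 62.7
```

Emit:
{"method": "jog_arm", "body": {"segments": {"increments":[[0, 0, 0, 0, 0], [0, 0, 0, 0, 0], [0, 0, 0, 0, 0], [0, 0, 0, 0, 0], [0, 0, 0, 0, 0], [0, 0, 0, 0, 0], [0, 0, 0, 0, 0], [0, 0, 0, 0, 0]]}}}

```text
t: 13.3
eef_pos: [0.5732, 0.1812, 0.2186]
eef_rot: [[0.458, -0.889, 0.01], [-0.889, -0.458, 0.003], [0.002, -0.01, -1.0]]
ft_force: [-1.9, -2.6, 25.7]
width: 0.127
finger_force: 62.7
```

Stable at the hard stop: 25 N of press, holder gripped, cover vertical. Handing in.

```bash
python3 -c "
from bench import manip; print(manip.close_job())"
```

```text
the job is handed in; nothing more can be done
None
```

The job is handed in, with no verdict returned: by my measurements the cover stands upright and the aluminium holder is fully down behind the lip against its stop, label to the front, still gripped and pressed with about 25 N.

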